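# Unlatch the melon carrier and hold it up level for its photograph

### The job

Swing the quarter-turn latch on the plywood dock fully open, then take the carrier by its handle and lift it, with the small melon sitting in it, straight up until its base is about ten centimetres above the dock. Hold it there level and still for its photograph, for at least two seconds, and finish while still holding it in the air, with the latch still open. Keep the carrier from tipping at any time, do not let the melon leave its seat, and leave the other melons, the basket and the pen where they are.

Things in the scene. Friction and masses are not known exactly. Their poses are not given: they have to be found in the camera images.
- dock: Fixed plywood board, 310 (its x) x 160 (its y) x 20 mm thick, on the work surface; origin at the centre of its underside. The carrier stands on its +x part (centre 75 mm along +x), between lips 6 mm high with 4 mm of play; the latch pivot stands 90 mm along -x.
- latch (a joint): Steel latch on an upright hinge. 0 = closed: lever along the dock's -x, opposite tongue along +x, 3.5 mm above the carrier's tab, blocking its lift. 1.571 = fully open, at the stop: turned counter-clockwise seen from above, lever along the dock's -y, tongue clear. 1.4 or more counts as fully open. Starts at 0 to 0.22; turns with light friction (about 1.5 N at the lever); stays where left.
- latch_lever (a point): Grip point in the lever: 58 mm from the pivot axis, 80 mm above the work surface. The lever is a level steel bar 14 mm wide and 26 mm high (from 67 to 93 mm above the work surface), reaching 82 mm out from the pivot axis. This point's +x axis runs from it along the lever to the pivot.
- latch_pivot (a point): Point on the latch's upright turning axis at the height of the lever's middle (80 mm above the work surface).
- carrier: Loose carrier, 0.22 kg: white base board 130 x 130 x 10 mm with a 44 mm wide tab reaching 102 mm from the centre along its -x (under the tongue), a cork seat ring (80 mm outside, 64 inside, 6 high), an arched handle. Origin at the centre of the underside, z up; it starts on the dock, underside 20 mm above the work surface, axes along the dock's.
- handle (a point): Centre of the carrier's handle: straight wooden bar 14 mm wide (carrier's x), 20 mm high, 124 mm long (carrier's y) on two uprights 118 mm apart. The point is 150 mm above the carrier's underside, over the centre of mass; 33 mm of free room from the bar down to the melon's stem. To be pinched at its middle, from above.
- melon: Small yellow melon on the carrier, a ball of 92 mm with a flat foot (foot to top 87 mm, plus a 10 mm stem), about 0.3 to 0.5 kg, sitting loose inside the seat ring; origin at the centre of its foot, 10 mm above the carrier's underside.
- big_melon: Bystander: pale green melon, 120 mm, standing loose beyond the dock; origin at the centre of its foot.
- netted_melon: Bystander: beige melon, 110 mm, standing loose at one side; origin at the centre of its foot.
- basket: Bystander: empty round plastic basket, 140 mm across and 65 mm high, standing loose at the other side; origin at the centre of its underside.
- pen: Bystander: marker pen 125 x 14 x 14 mm, lying loose to the right of the robot; origin under its middle, long axis x.
- dock_seat (a point): Centre of the carrier's place on top of the dock (20 mm above the work surface).
Things that resemble listed ones, but are neither listed nor needed, are in the scene too. Leave any orange or pink look-alike of the carrier alone. Of the things that look like the melon, the smaller one is meant.

How it is judged:
By the outcome, as a careful person would: the job done as asked, in the order asked, and still so for the second after the job is handed in, while the arm keeps its last pose, push and grip.
It also fails if it takes over 58 s, if anything falls off the work surface, if the arm or the gripper's body presses on something with over 40 N, if the wrist force passes 120 N, or if a joint passes its speed limit or range.

### The arm

A 6-joint arm with a two-finger parallel gripper is mounted at the origin on the work surface. World frame = base frame: x ahead of the robot, y to its left, z up, the work surface at z = 0. Lengths are in m, angles in rad, forces in N, time in s.
With the tool pointing down it reaches from about 0.35 to 0.85 m from the base axis. Payload 8.1 kg.
Tool frame: the origin (TCP) lies on the centre line of the jaws, within the pads' length; the fingertips stand 11 mm ahead of it and the grasp point (between the pads) lies 8 mm behind it (tip_reach is the z of the fingertips in the tool frame, in m); z points along the fingers, y is the direction in which the jaws open and shut (so a half turn about z gives the same grasp; the last joint's range is limited). The gripper opens to 93 mm and grips with 3 to 60 N. Pads are 15 mm wide; open, the fingers measure 128 mm over their backs; the gripper's body (75 mm by 188 mm) begins 65 mm behind the grasp point.
Start: joints at [1.185, 0.13, 1.488, -0, 1.523, -0.085], TCP at [0.178, 0.573, 0.23] pointing down, gripper open.
Joint ranges: [-2.96, 2.96], [-0.89, 2.26], [0.02, 2.5], [-1.34, 4.48], [0, 2.73], [-2.66, 2.66]. Speed limits (rad/s): [2.39, 2.39, 2.79, 3.14, 3.14, 3.14].

### API

Orientations are given as a rotation vector (axis times angle).
In Python, from plant import read_state, read_camera, camera_params, close_job, silhouettes, tip_of, tip_reach gives the robot as it stands.
- The arm moves only by the shell command python3 -m creep 'ROWS' [FORCE]. ROWS is JSON, a list of rows, each a list of 5 numbers: the shift along the tool's x, y, z in m, then the turn about the tool's z in rad, then the closure in counts, from 0 (fully open) to 255 (shut). In form: [[dx, dy, dz, twist, gripper], ...]. A call has 1 to 12 rows; each row shifts and turns the commanded pose from where the row before left it, along the tool's axes as they then stand; what a row does not reach is not made up. A row lasts 1/12 s, in which the tool goes at most 41.7 mm and 7.16 degrees, less where a joint would pass 70% of its speed; a pose out of reach is approached as far as the arm can. A call is refused whole if a number of a shift passes 0.0417 or a number of a turn 0.125, either way. A call with a gripper value outside its range is refused whole. The fingers move at their own pace and stop on an object; FORCE is the grip in N (left out, the last holds). Time passes only in rows, so rows that do not move let the fingers close. It gives the time, the measured TCP pose, the force and the opening at its end, in the units of the state.
- read_state(): the state, without advancing time (a new reading comes with each control period).
- read_camera(name): name is "scene" or "top" or "wrist"; returns the picture (400x640x3 uint8, red, green, blue); there is no depth.
- camera_params(name): a dict with "fov_y" (degrees; the focal length in pixels is half the picture's height over the tangent of half this angle, whatever the lens; pixels are square), "cx", "cy" (the principal point, pixels), "position" and "rotation" of the camera in the world. Camera axes: x right, y down, z forward; pixel columns grow to the right and rows downward; lengths in m; the calibration is good to about 2 mm. A picture is of the moment at which its call begins: read the wrist's pose just before it. camera_params takes no time and is no camera call; for the wrist camera it gives the pose at the moment of the call.
- close_job(): hands the job in, once; it reports no verdict.
Trained networks look in the newest picture that a camera, given by its name, has taken for a name from the list of things; names that differ only in an ending like _2 or _b are one class to them, and where a whole thing is asked for, a point or a joint stands for the part that bears it (a point fixed in the world has none). Each returns a list of dicts, best first, with "confidence" (0 to 1); they miss things now and then, are a little off and sometimes report something else, mostly with a low value. They report only what shows in the picture. A call takes as long as a camera call. They do not tell look-alikes from the thing itself.
- silhouettes(camera, query): "region" (400x640 bool, what is visible of it) and "pixel" ([column, row] in pixels, amid what is visible of it).
- tip_of(camera, query): "pixel" ([column, row] in pixels: a listed point, or the origin of a listed thing).
The state is a dict: "t": time; "q": joint angles; "dq": joint speeds; "joint_torque": joint torques, N m; "tool_pos": TCP position; "orientation": TCP orientation; "force": force on the tool from outside, world axes, zero at the start; "wrist_torque": the same for the moment, N m; "opening": finger opening in m.
Only numpy, scipy, OpenCV 4.12 (cv2) and the standard library are available. Lean on these libraries where they do the work, as an engineer would, in place of code of your own. Each camera call takes 0.05 s, during which the arm holds its last target.

## Working session

There is one attempt and no reset: what is moved stays moved. The work goes in short steps, Python scripts to look and compute and a shell command to move; the robot and the scene stay as the last step left them, time stands still between calls to the robot, and variables do not carry over. Pictures are saved under pics/ and viewed, and the job is handed in when it is done.

```bash
mkdir -p pics; ls; cat > h.py <<'E'
import numpy as np, cv2
from plant import *
def K(n):
    p=camera_params(n); f=200/np.tan(np.radians(p["fov_y"])/2); return p,f
def ray(n,px,p=None):
    q,f=K(n); p=p or q
    R=np.array(p["rotation"]); 
    if R.shape!=(3,3): R=cv2.Rodrigues(R.astype(float))[0]
    d=R@np.array([(px[0]-p["cx"])/f,(px[1]-p["cy"])/f,1]); return np.array(p["position"]),d
def atz(n,px,z,p=None):
    o,d=ray(n,px,p); return o+d*(z-o[2])/d[2]
def proj(n,X,p=None):
    q,f=K(n); p=p or q
    R=np.array(p["rotation"]); 
    if R.shape!=(3,3): R=cv2.Rodrigues(R.astype(float))[0]
    c=R.T@(np.array(X)-p["position"]); return np.array([p["cx"]+f*c[0]/c[2],p["cy"]+f*c[1]/c[2]])
def snap(n,f):
    im=read_camera(n); cv2.imwrite("pics/"+f,im[:,:,::-1]); return im
E
python3 - <<'E'
from h import *
print(read_state())
for n in("scene","top","wrist"):
    print(n,camera_params(n)); snap(n,n+"0.png")
    for q in("latch_lever","latch_pivot","handle","carrier","melon","dock_seat","dock"):
        if n=="wrist" : continue
        print(q,[(np.round(d["pixel"]),round(d["confidence"],2)) for d in tip_of(n,q)])
E
```

```text
pics
{'t': 0.0, 'q': array([ 1.18461061e+00,  1.31142221e-01,  1.48928553e+00, -3.90283958e-05,
        1.52301089e+00, -8.53686170e-02]), 'dq': array([-0.00215899,  0.00097711,  0.00012098, -0.00032591, -0.00045561,
        0.00023196]), 'joint_torque': array([ 9.73229871e-04, -5.59833598e+01, -4.91773081e+01,  7.66668445e-02,
        3.50260839e-02, -1.80628376e-04]), 'tool_pos': array([0.17754361, 0.57254537, 0.22859533]), 'orientation': array([-4.70680708e-01, -3.10573420e+00,  2.83338243e-03]), 'force': array([ 0.18858473, -0.29046449, -0.73117526]), 'wrist_torque': array([-0.05609556,  0.01950063, -0.00697564]), 'opening': 0.09297267512447698}
scene {'fov_y': 54.931662774674, 'cx': 321.833029149672, 'cy': 195.06130920195702, 'position': array([1.01142406, 0.3623497 , 0.93499041]), 'rotation': array([-1.23238277, -2.47155817,  0.79407082])}
latch_lever [(array([282., 191.]), 0.6)]
latch_pivot []
handle [(array([365., 194.]), 0.83), (array([484., 194.]), 0.76), (array([333., 318.]), 0.7)]
carrier [(array([331., 337.]), 0.94), (array([360., 225.]), 0.87), (array([464., 227.]), 0.6
[... 230 characters left out ...]
, 0.00953009, 1.46975146]), 'rotation': array([-2.19317056,  2.18221551, -0.1099672 ])}
latch_lever [(array([345., 205.]), 0.8)]
latch_pivot [(array([327., 209.]), 0.59)]
handle [(array([239., 127.]), 0.87), (array([272., 223.]), 0.79), (array([188., 292.]), 0.66)]
carrier [(array([278., 226.]), 0.75), (array([201., 287.]), 0.69), (array([243., 136.]), 0.65)]
melon [(array([272., 286.]), 0.8), (array([277., 226.]), 0.59)]
dock_seat []
dock [(array([299., 222.]), 0.9), (array([272., 226.]), 0.37)]
wrist {'fov_y': 67.58516911558986, 'cx': 320.3960127248032, 'cy': 194.6144275895517, 'position': array([0.09951045, 0.59703791, 0.384679  ]), 'rotation': array([2.33074413, 1.71786519, 0.25249577])}
```

View pics/scene0.png

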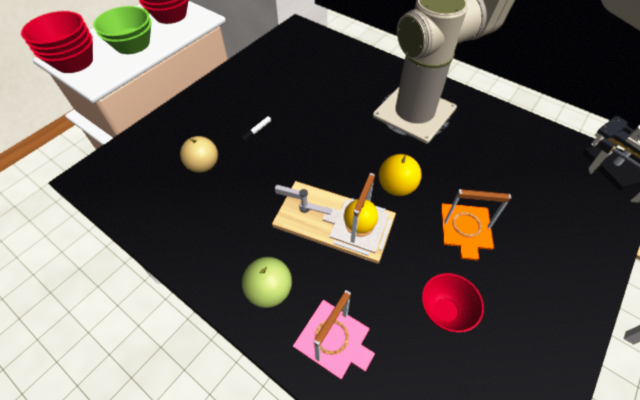

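View pics/top0.png

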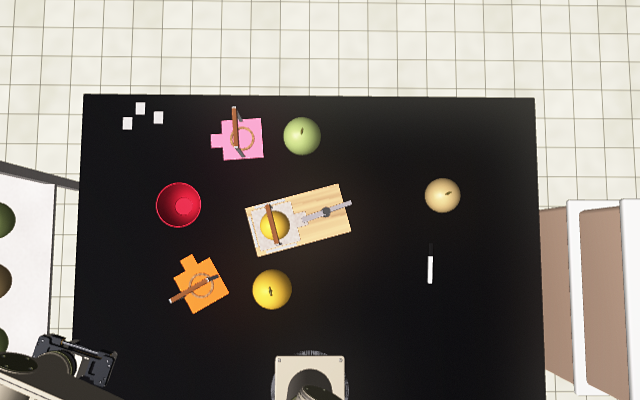

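```bash
python3 - <<'E'
from h import *
for q,z,s,t in (("lever",.08,(282,191),(345,205)),("pivot",.08,None,(327,209)),("handle",.17,(365,194),(272,223)),("carrier",.02,(360,225),(278,226)),("dock",0,(335,220),(299,222)),("melon",.03,(362,222),(277,226))):
    print(q,None if s is None else atz("scene",s,z).round(3),atz("top",t,z).round(3))
E
```

```text
lever [ 0.583 -0.105  0.08 ] [ 0.578 -0.106  0.08 ]
pivot None [ 0.565 -0.051  0.08 ]
handle [0.513 0.113 0.17 ] [0.517 0.11  0.17 ]
carrier [0.512 0.111 0.02 ] [0.514 0.103 0.02 ]
dock [0.53  0.039 0.   ] [0.528 0.036 0.   ]
melon [0.506 0.113 0.03 ] [0.514 0.105 0.03 ]
```

The scene shows the yellow-melon carrier on the plywood dock, with its handle at scene (365,194) and top (272,223). The lever is at scene (282,191) and top (345,205). Both cameras agree to about 5 mm, and the pivot–carrier distance is 165 mm as specified. Next I work out the approach.

```bash
cat >> h.py <<'E'
def plan(target,linedir=None,st=None):
    """shift in tool axes to world target; twist to make tool y perpendicular to linedir"""
    s=st or read_state(); R=cv2.Rodrigues(np.array(s["orientation"]))[0]
    d=R.T@(np.array(target)-s["tool_pos"]); 
    print("tool shift",d.round(4),"pos",s["tool_pos"].round(4),"q",s["q"].round(3),"x",R[:,0].round(3),"y",R[:,1].round(3),"z",R[:,2].round(3))
    if linedir is not None:
        l=R.T@np.array([*linedir,0]); a=np.arctan2(l[1],l[0]); a=(a+np.pi/2)%np.pi-np.pi/2
        print("twist",round(a,4))
E
python3 - <<'E'
from h import *
u=np.array([.297,-.955])
plan([.58,-.105,.22],u)
r=silhouettes("top","dock")[0]["region"].astype(np.uint8); print(r.sum())
pts=np.argwhere(r)[:,::-1].astype(float)
w=np.array([atz("top",p,.02)[:2] for p in pts]).astype(np.float32)
(c,sz,a)=cv2.minAreaRect(w); print(c,sz,a)
for r in silhouettes("top","latch_lever"):
    print(r["confidence"],r["pixel"]); w=np.array([atz("top",p,.09)[:2] for p in np.argwhere(r["region"])[:,::-1]]); print(len(w),cv2.minAreaRect(w.astype(np.float32)), cv2.fitLine(w.astype(np.float32),2,0,.01,.01).T)
E
```

```text
tool shift [-0.5851 -0.5285  0.0096] pos [0.1778 0.5731 0.2296] q [ 1.185  0.13   1.488 -0.     1.523 -0.085] x [-0.955  0.296 -0.   ] y [0.296 0.955 0.   ] z [ 0.  0. -1.]
twist 0.9685Traceback (most recent call last):
  File "<stdin>", line 4, in <module>
IndexError: list index out of range
```

```bash
python3 -m creep '[[0,0,-0.02,0,0],[-0.0293,-0.0264,0,0,0],[-0.0293,-0.0264,0,0,0],[-0.0293,-0.0264,0,0,0],[-0.0293,-0.0264,0,0,0],[-0.0293,-0.0264,0,0,0],[-0.0293,-0.0264,0,0,0],[-0.0293,-0.0264,0,0,0],[-0.0293,-0.0264,0,0,0],[-0.0293,-0.0264,0,0,0],[-0.0293,-0.0264,0,0,0]]' && python3 -m creep '[[-0.0293,-0.0264,0,0,0],[-0.0293,-0.0264,0,0,0],[-0.0293,-0.0264,0,0,0],[-0.0293,-0.0264,0,0,0],[-0.0293,-0.0264,0,0,0],[-0.0293,-0.0264,0,0,0],[-0.0293,-0.0264,0,0,0],[-0.0293,-0.0264,0,0,0],[-0.0293,-0.0264,0,0,0],[-0.0293,-0.0264,0,0,0]]' && python3 -m creep '[[0,0,0,0.12,0],[0,0,0,0.12,0],[0,0,0,0.12,0],[0,0,0,0.12,0],[0,0,0,0.12,0],[0,0,0,0.12,0],[0,0,0,0.12,0],[0,0,0,0.12,0],[0,0,0,0,0]]'
python3 - <<'E'
from h import *
plan([.58,-.105,.22],(.297,-.955))
p=camera_params("wrist"); snap("wrist","w1.png")
for q,z in (("latch_lever",.08),("latch_pivot",.08),("handle",.17),("carrier",.02),("melon",.03),("dock",0)):
    print(q,[(np.round(d["pixel"]),round(d["confidence"],2),atz("wrist",d["pixel"],z,p).round(4)) for d in tip_of("wrist",q)])
print(p["position"])
E
```

```text
t: 1.82
tool_pos: [0.3799, 0.2324, 0.25]
orientation: [0.47, 3.105, 0.001]
force: [0.4, 0.6, 0.0]
opening: 0.0929
t: 2.65
tool_pos: [0.5817, -0.1069, 0.2497]
orientation: [0.471, 3.106, 0.0]
force: [0.0, -0.6, 0.0]
opening: 0.0925
t: 3.4
tool_pos: [0.581, -0.1048, 0.2496]
orientation: [1.859, 2.532, 0.0]
force: [-0.5, 0.3, -0.7]
opening: 0.0929
tool shift [ 0.0001 -0.001   0.0296] pos [ 0.581  -0.1048  0.2496] q [-0.265  0.097  1.488  0.     1.557 -0.57 ] x [-0.299  0.954  0.   ] y [0.954 0.299 0.   ] z [ 0.  0. -1.]
twist 0.0026
latch_lever [(array([320., 180.]), 0.94, array([ 0.5796, -0.1048,  0.08  ]))]
latch_pivot [(array([315., 124.]), 0.74, array([ 0.5562, -0.0481,  0.08  ]))]
handle []
carrier []
melon []
dock [(array([322.,  46.]), 0.68, array([0.5371, 0.0389, 0.    ]))]
[ 0.55545266 -0.02802689  0.40466886]
```

View pics/w1.png

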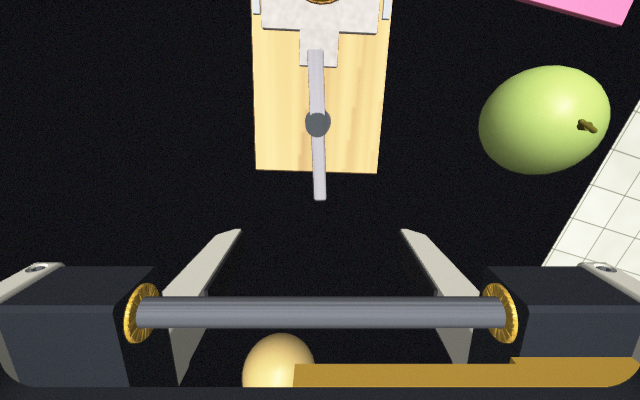

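The wrist view shows the lever tip at (320,199), the pivot at (317,122) and the dock's end corners at (256,170) and (378,173). I use these to refine the frame.

```bash
python3 - <<'E'
from h import *
p=camera_params("wrist")
A,B=atz("wrist",(256,170),.02,p),atz("wrist",(378,173),.02,p); print(A,B,np.linalg.norm(A-B))
C=atz("wrist",(252,12),.02,p);D=atz("wrist",(393,12),.02,p)
for a in(A-B,C-A,D-B): print(np.degrees(np.arctan2(a[1],a[0])))
print(C,D)
x=(C-A+D-B)[:2]; x/=np.linalg.norm(x); m=(A+B)[:2]/2
print("x",x,"pivot from dock edge",m+x*.065,"carrier",m+x*.23)
t=atz("wrist",(320.5,199),.093,p);print("tip",t)
im=cv2.imread("pics/w1.png"); cv2.imwrite("pics/c1.png",cv2.resize(im[0:210,230:410],None,fx=3,fy=3,interpolation=2)[:600])
r=[r for r in silhouettes("wrist","latch_lever")]
for k in r:
    w=np.array([atz("wrist",q,.093,p)[:2] for q in np.argwhere(k["region"])[:,::-1]]).astype(np.float32);print(k["confidence"],len(w),cv2.minAreaRect(w),cv2.fitLine(w,2,0,.01,.01).T)
E
```

```text
[ 0.49967005 -0.13228025  0.02      ] [ 0.65342202 -0.08691434  0.02      ] 0.16030513115458442
-163.56082700202998
105.74114090002996
105.8394440433134
[0.45004142 0.04379381 0.02      ] [0.60239618 0.09293448 0.02      ]
x [-0.27212617  0.96226158] pivot from dock edge [ 0.55885783 -0.04705029] carrier [0.51395701 0.11172287]
tip [ 0.585312   -0.12225403  0.093     ]
0.93 2378 ((0.5595174431800842, -0.052648723125457764), (0.023371482267975807, 0.15066206455230713), 16.27857208251953) [[ 0.33554786 -0.94202316  0.55749357 -0.04644694]]
```

View pics/c1.png

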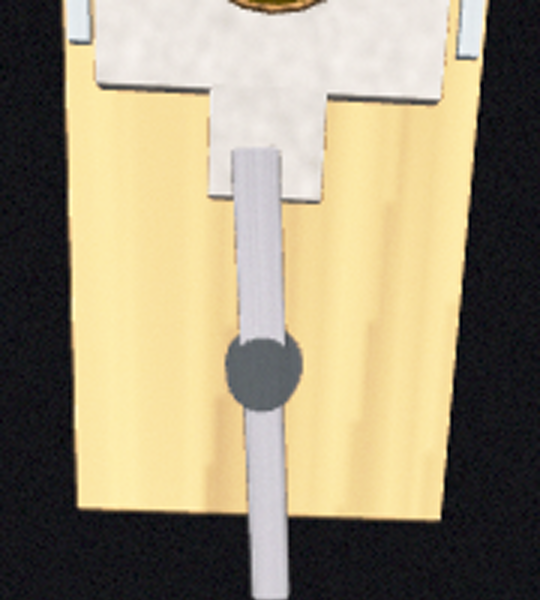

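```bash
python3 -m creep '[[0.003,-0.0017,0.03,-0.037,0],[0,0,0.03,0,0],[0,0,0.03,0,0],[0,0,0.03,0,0],[0,0,0.03,0,0],[0,0,0.0276,0,0],[0,0,0,0,0],[0,0,0,0,255],[0,0,0,0,255],[0,0,0,0,255],[0,0,0,0,255],[0,0,0,0,255]]' 5; python3 -m creep '[[0,0,0,0,255],[0,0,0,0,255],[0,0,0,0,255],[0,0,0,0,255]]'; python3 - <<'E'
from h import *
plan([.5588,-.0470,.072],(.334,-.943))
E
```

```text
t: 4.8
tool_pos: [0.5798, -0.1029, 0.0741]
orientation: [1.803, 2.569, 0.002]
force: [0.2, 0.2, 0.1]
opening: 0.0645
t: 5.13
tool_pos: [0.5785, -0.1025, 0.0721]
orientation: [1.805, 2.572, 0.0]
force: [-0.1, -0.0, 0.3]
opening: 0.0376
tool shift [0.0589 0.0004 0.0001] pos [ 0.5785 -0.1025  0.0721] q [-0.263  0.225  1.679  0.     1.237 -0.61 ] x [-0.34  0.94 -0.  ] y [0.94 0.34 0.  ] z [ 0.  0. -1.]
twist 0.0066
```

```bash
python3 -m creep '[[0,0,0,0,255],[0,0,0,0,255],[0,0,0,0,255],[0,0,0,0,255],[0,0,0,0,255],[0,0,0,0,255]]'; python3 -m creep '[[0.0003,0.0059,0,-0.1,255],[0.0003,0.0059,0,-0.1,255],[0.0003,0.0059,0,-0.1,255],[0.0003,0.0059,0,-0.1,255],[0.0003,0.0059,0,-0.1,255],[0,0,0,0,255]]'; python3 -m creep '[[0.0003,0.0059,0,-0.1,255],[0.0003,0.0059,0,-0.1,255],[0.0003,0.0059,0,-0.1,255],[0.0003,0.0059,0,-0.1,255],[0.0003,0.0059,0,-0.1,255],[0,0,0,0,255]]'; python3 - <<'E'
from h import *
plan([.5588,-.0470,.072],(.9613,.2756))
E
```

```text
t: 5.63
tool_pos: [0.5785, -0.1025, 0.072]
orientation: [-1.805, -2.571, -0.0]
force: [1.3, -0.7, -1.2]
opening: 0.0143
t: 6.13
tool_pos: [0.6032, -0.0857, 0.072]
orientation: [1.104, 2.941, 0.0]
force: [1.1, -0.7, -0.4]
opening: 0.0142
t: 6.63
tool_pos: [0.6161, -0.0596, 0.072]
orientation: [0.348, 3.122, -0.0]
force: [1.0, -0.8, -1.4]
opening: 0.0142
tool shift [ 0.0587 -0.0003 -0.    ] pos [ 0.6161 -0.0596  0.072 ] q [-0.179  0.304  1.585 -0.     1.252 -1.528] x [-0.976  0.22  -0.   ] y [ 0.22   0.976 -0.   ] z [ 0. -0. -1.]
twist -0.5009
```

```bash
python3 -m creep '[[0.0003,0.0059,0,-0.1,255],[0.0003,0.0059,0,-0.1,255],[0.0003,0.0059,0,-0.1,255],[0.0003,0.0059,0,-0.1,255],[0.0001,0.003,0,-0.05,255],[0,0,0,0,255],[0,0,0,0,255]]';  python3 -m creep '[[0,0.0015,0,-0.025,255],[0,0,0,0,255]]'; python3 -m creep '[[0,0.0015,0,-0.025,255],[0,0,0,0,255],[0,0,0,0,255]]'; python3 - <<'E'
from h import *
plan([.5588,-.0470,.072],(.9613,.2756))
snap("top","t2.png"); snap("wrist","w2.png"); print(read_state()["wrist_torque"])
E
```

```text
t: 7.22
tool_pos: [0.6158, -0.0338, 0.072]
orientation: [-0.346, 3.122, 0.0]
force: [1.2, -0.5, -2.1]
opening: 0.0144
t: 7.38
tool_pos: [0.6154, -0.0325, 0.072]
orientation: [0.392, -3.117, 0.0]
force: [1.0, -2.4, -0.6]
opening: 0.0138
t: 7.63
tool_pos: [0.6152, -0.032, 0.072]
orientation: [0.431, -3.112, 0.003]
force: [1.4, -6.2, -1.9]
opening: 0.0142
tool shift [0.0583 0.0009 0.    ] pos [ 0.6152 -0.032   0.072 ] q [-0.134  0.297  1.594 -0.002  1.25  -1.98 ] x [-0.962 -0.272  0.   ] y [-0.272  0.962 -0.002] z [ 0.    -0.002 -1.   ]
twist -0.004
[-1.06659436 -0.19768191 -0.06998521]
```

View pics/w2.png

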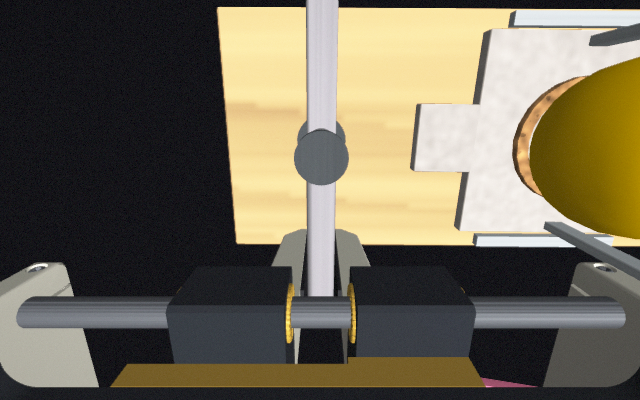

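```bash
python3 -m creep '[[0,-0.0015,0,0,180],[0,0,0,0,180],[0,0,0,0,180],[0,0,-0.015,0,180],[0,0,-0.035,0,180],[0,0,-0.04,0,180],[0,0,-0.04,0,100],[0,0,-0.04,0,0],[0,0,0,0,0],[0,0,0,0,0],[0,0,0,0,0]]'; python3 - <<'E'
from h import *
plan([.514,.1117,.25],(.9613,.2756))
p=camera_params("wrist"); snap("wrist","w3.png"); snap("scene","s3.png")
print([(d["pixel"],d["confidence"],atz("wrist",d["pixel"],.17,p).round(4)) for d in tip_of("wrist","handle")])
print([(d["pixel"],d["confidence"],atz("wrist",d["pixel"],.08,p).round(4)) for d in tip_of("wrist","latch_lever")])
E
```

```text
t: 8.65
tool_pos: [0.6155, -0.0318, 0.2417]
orientation: [0.433, -3.112, -0.0]
force: [-0.1, 0.6, -1.4]
opening: 0.0559
tool shift [ 0.0584  0.1658 -0.0082] pos [ 0.6155 -0.0318  0.2417] q [-0.135  0.169  1.423  0.     1.549 -1.982] x [-0.962 -0.273 -0.   ] y [-0.273  0.962  0.   ] z [-0.  0. -1.]
twist -0.0028
[([537.2, 136.6], 0.94, array([0.5143, 0.1087, 0.17  ]))]
[([319.7, 181.2], 0.83, array([ 0.6138, -0.0326,  0.08  ]))]
```

View pics/w3.png

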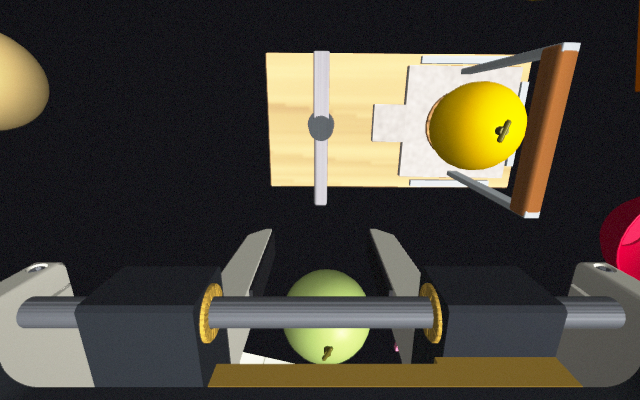

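View pics/s3.png

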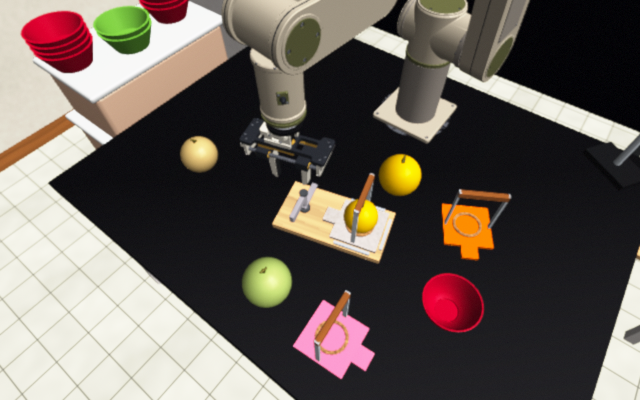

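Lever at (320,180) lies square across the dock, so the latch is fully open. The handle centre is at wrist (537,137). I move over the handle.

```bash
python3 -m creep '[[0.0116,0.033,-0.002,0,0],[0.0116,0.033,-0.002,0,0],[0.0116,0.033,-0.002,0,0],[0.0116,0.033,-0.002,0,0],[0.0116,0.032,0,0,0],[0,0,0,0,0],[0,0,0,0,0],[0,0,0,0,0],[0,0,0,0,0]]'; python3 - <<'E'
from h import *
plan([.514,.1117,.25],(.9613,.2756))
p=camera_params("wrist"); snap("wrist","w4.png")
print([(d["pixel"],d["confidence"],atz("wrist",d["pixel"],.17,p).round(4)) for d in tip_of("wrist","handle")])
for k in silhouettes("wrist","handle"): 
  print(k["confidence"],k["pixel"],k["region"].sum())
print([(d["pixel"],d["confidence"],atz("top",d["pixel"],.17).round(4)) for d in (snap("top","t4.png") is not None) and tip_of("top","handle")])
E
```

```text
t: 9.6
tool_pos: [0.5153, 0.1091, 0.2494]
orientation: [0.431, -3.111, 0.0]
force: [-0.8, 0.2, 0.7]
opening: 0.0927
tool shift [ 0.0005  0.0029 -0.0006] pos [0.5153 0.1091 0.2494] q [ 0.111 -0.075  1.662 -0.     1.556 -1.735] x [-0.962 -0.272  0.001] y [-0.272  0.962 -0.   ] z [-0.001 -0.    -1.   ]
twist -0.0038
[([321.4, 205.4], 0.93, array([0.5129, 0.1098, 0.17  ]))]
0.91 [347.0, 345.7] 3400
0.7 [549.2, 71.9] 14743
0.64 [317.1, 164.1] 8478
[([187.0, 291.0], 0.95, array([0.3245, 0.3471, 0.17  ])), ([269.4, 222.4], 0.66, array([0.5189, 0.1179, 0.17  ])), ([236.0, 129.2], 0.56, array([0.7893, 0.2182, 0.17  ]))]
```

View pics/w4.png

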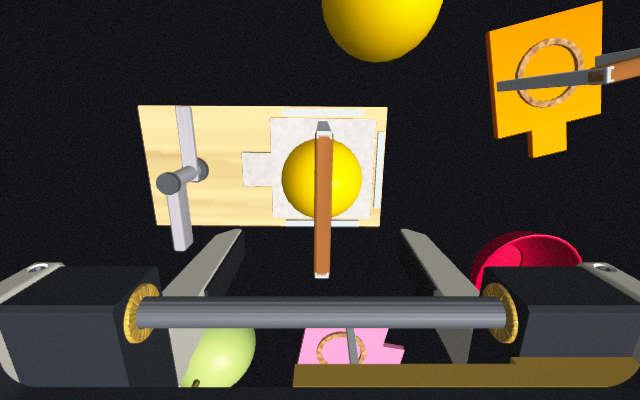

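```bash
python3 - <<'E'
from h import *
p=camera_params("wrist")
a,b=atz("wrist",(323.5,131),.18,p),atz("wrist",(321.5,277.5),.18,p); print(a,b,np.linalg.norm(a-b))
d=(b-a)[:2]/np.linalg.norm(b-a); m=(a+b)/2
plan([m[0],m[1],.178],d)
plan([.5129,.1098,.178],d)
im=cv2.imread("pics/w4.png"); cv2.imwrite("pics/c4.png",cv2.resize(im[95:295,230:420],None,fx=3,fy=3,interpolation=2))
E
```

```text
[0.45373691 0.09464174 0.18      ] [0.5726575  0.12683194 0.18      ] 0.12320030200907045
tool shift [0.0016 0.0021 0.0718] pos [0.5153 0.1092 0.2498] q [ 0.111 -0.076  1.662 -0.     1.556 -1.734] x [-0.962 -0.272  0.   ] y [-0.272  0.962 -0.   ] z [-0. -0. -1.]
twist 0.0107
tool shift [0.0021 0.0013 0.0718] pos [0.5153 0.1092 0.2498] q [ 0.111 -0.076  1.662 -0.     1.556 -1.734] x [-0.962 -0.272  0.   ] y [-0.272  0.962 -0.   ] z [-0. -0. -1.]
twist 0.0107
```

View pics/c4.png

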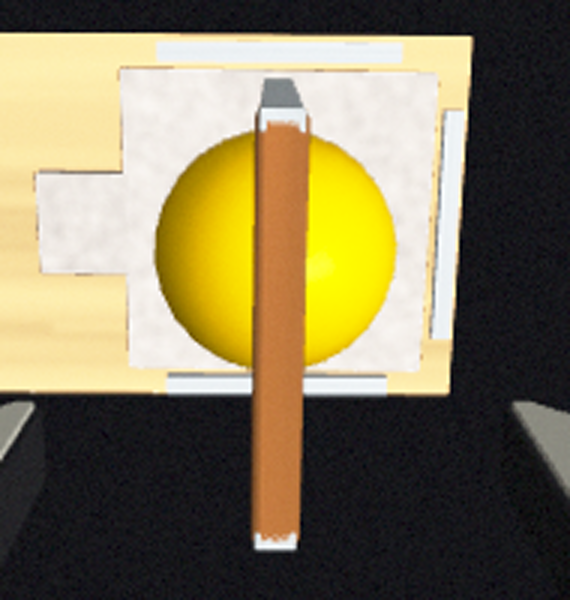

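```bash
python3 -m creep '[[0.002,0.0018,0.02,0.01,0],[0,0,0.02,0,0],[0,0,0.02,0,0],[0,0,0.018,0,0],[0,0,0.0098,0,60],[0,0,0,0,120],[0,0,0,0,185],[0,0,0,0,185],[0,0,0,0,185],[0,0,0,0,185],[0,0,0,0,185],[0,0,0,0,185]]' 5;python3 -m creep '[[0,0,0,0,185],[0,0,0,0,185],[0,0,0,0,185],[0,0,0,0,185]]'; python3 - <<'E'
from h import *
plan([.514,.1117,.162])
im=snap("wrist","w5.png")[:,:,::-1]; cv2.imwrite("pics/c5.png",cv2.resize(im[150:330,230:410],None,fx=3,fy=3,interpolation=2))
snap("scene","s5.png")
E
```

```text
t: 10.85
tool_pos: [0.513, 0.1111, 0.1628]
orientation: [-0.417, 3.113, -0.0]
force: [0.5, 0.9, 0.3]
opening: 0.0442
t: 11.18
tool_pos: [0.5126, 0.111, 0.1622]
orientation: [0.417, -3.114, 0.0]
force: [-0.8, -1.0, -0.0]
opening: 0.0262
tool shift [-0.0015  0.0003  0.0002] pos [0.5126 0.111  0.1622] q [ 0.116 -0.032  1.78  -0.     1.393 -1.721] x [-0.965 -0.263  0.   ] y [-0.263  0.965 -0.   ] z [-0. -0. -1.]
```

View pics/w5.png

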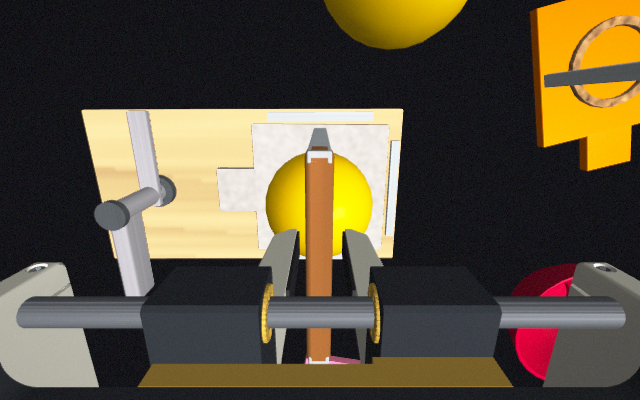

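View pics/c5.png

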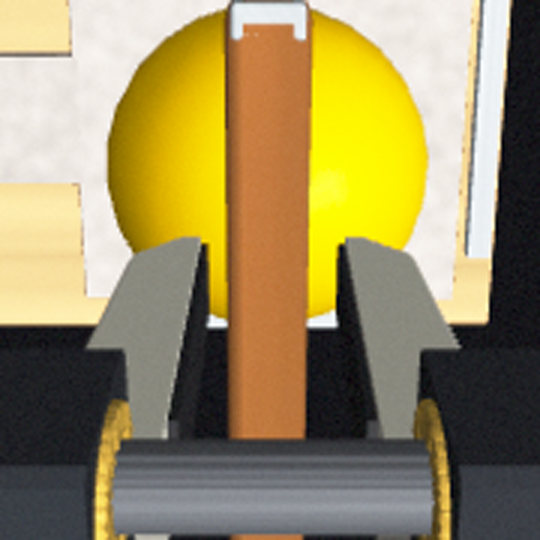

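View pics/s5.png

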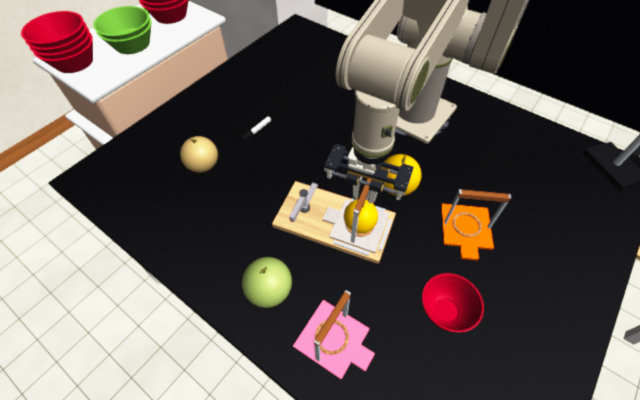

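The bar sits about 1.4 mm left of the jaw centre (crop column 267 against 274). I centre it, then close gently and firm up the grip.

```bash
python3 -m creep '[[0,-0.0013,0,0,185],[0,0,0,0,195],[0,0,0,0,205],[0,0,0,0,212],[0,0,0,0,220],[0,0,0,0,230],[0,0,0,0,255],[0,0,0,0,255],[0,0,0,0,255],[0,0,0,0,255]]' 5;python3 -m creep '[[0,0,0,0,255],[0,0,0,0,255],[0,0,0,0,255]]' 15; python3 -m creep '[[0,0,0,0,255],[0,0,0,0,255],[0,0,0,0,255],[0,0,0,0,255]]' 35; python3 - <<'E'
from h import *
plan([.514,.1117,.162]);print(read_state()["wrist_torque"])
E
```

```text
t: 12.12
tool_pos: [0.5129, 0.11, 0.1622]
orientation: [0.417, -3.114, -0.0]
force: [-0.5, 2.3, -0.3]
opening: 0.0134
t: 12.37
tool_pos: [0.5129, 0.1099, 0.1623]
orientation: [0.417, -3.114, -0.0]
force: [-2.4, 3.2, 0.4]
opening: 0.0141
t: 12.7
tool_pos: [0.5129, 0.1099, 0.1623]
orientation: [0.417, -3.114, -0.0]
force: [-1.9, 4.3, 1.5]
opening: 0.0141
tool shift [-0.0015  0.0015  0.0003] pos [0.5129 0.1099 0.1623] q [ 0.113 -0.032  1.78   0.     1.393 -1.724] x [-0.965 -0.263  0.   ] y [-0.263  0.965  0.   ] z [-0.  0. -1.]
[ 0.62521233  0.27875229 -0.08024622]
```

```bash
python3 -m creep '[[0,0.0005,0,0,255],[0,0,0,0,255],[0,0,0,0,255]]';  python3 - <<'E'
from h import *
s=read_state();print(s["force"],s["wrist_torque"])
im=snap("wrist","w6.png")[:,:,::-1]; cv2.imwrite("pics/c6.png",cv2.resize(im[80:280,150:410],None,fx=3,fy=3,interpolation=2))
E
```

```text
t: 12.95
tool_pos: [0.5129, 0.1099, 0.1622]
orientation: [0.417, -3.114, 0.001]
force: [-0.8, 0.2, -0.4]
opening: 0.0139
[-0.81398351  0.23104973 -0.35822936] [ 0.08951751  0.21796686 -0.01750399]
```

View pics/c6.png

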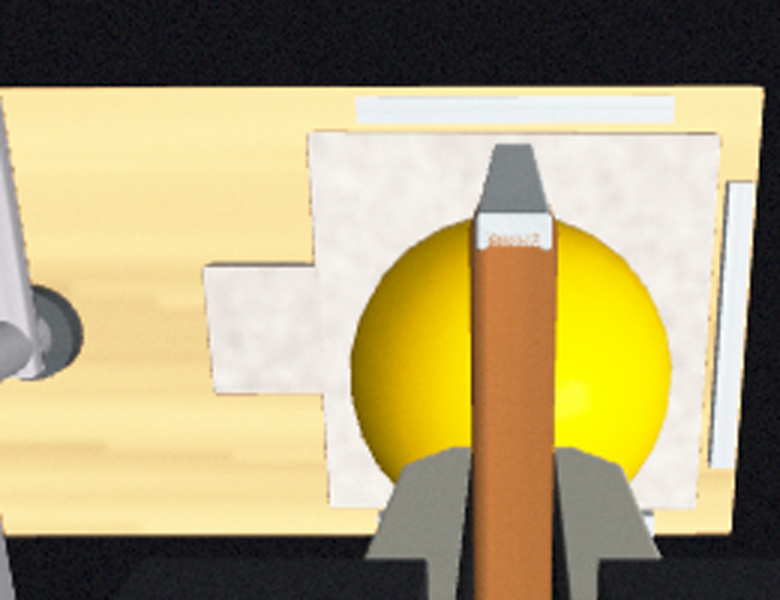

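The bar is pinched at mid-pad, the base is flat, the side force is gone, and the tongue is clear. I lift slowly.

```bash
python3 -m creep '[[0,0,-0.001,0,255],[0,0,-0.002,0,255],[0,0,-0.002,0,255],[0,0,-0.002,0,255],[0,0,-0.002,0,255],[0,0,-0.001,0,255],[0,0,0,0,255],[0,0,0,0,255],[0,0,0,0,255]]' 40; python3 - <<'E'
from h import *
s=read_state();print(s["force"],s["wrist_torque"],s["opening"])
im=snap("wrist","w7.png")[:,:,::-1]; cv2.imwrite("pics/c7.png",cv2.resize(im[80:280,150:410],None,fx=3,fy=3,interpolation=2))
E
```

```text
t: 13.75
tool_pos: [0.5128, 0.1103, 0.1721]
orientation: [0.417, -3.114, 0.0]
force: [-0.4, -0.5, -6.0]
opening: 0.0133
[-0.38505054 -0.45328283 -6.02930156] [ 0.09567511 -0.03288402 -0.02933447] 0.01334433349885658
```

View pics/c7.png

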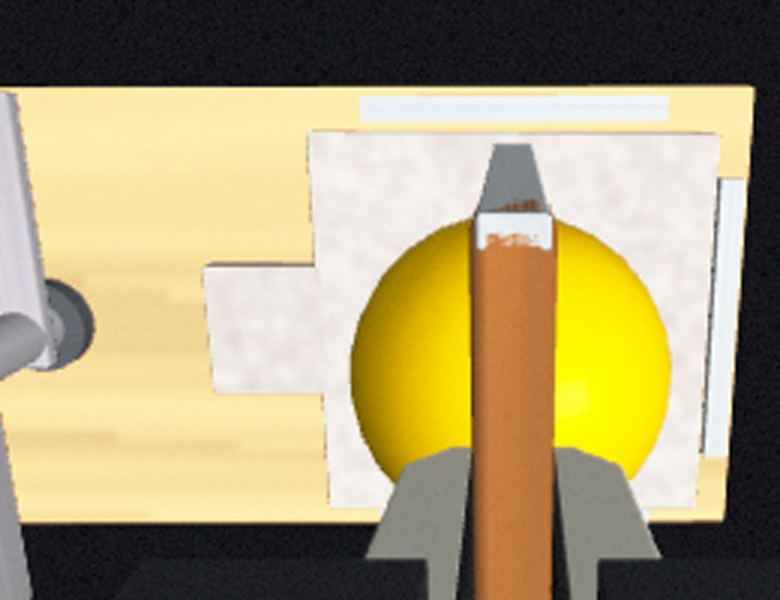

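The full weight of about 6 N is carried. The carrier image hasn't moved relative to the jaws, so there is no slip or tip. I raise it another 90 mm smoothly and hold.

```bash
python3 -m creep '[[0,0,-0.002,0,255],[0,0,-0.005,0,255],[0,0,-0.008,0,255],[0,0,-0.01,0,255],[0,0,-0.011,0,255],[0,0,-0.012,0,255],[0,0,-0.012,0,255],[0,0,-0.011,0,255],[0,0,-0.009,0,255],[0,0,-0.006,0,255],[0,0,-0.003,0,255],[0,0,-0.001,0,255]]'; python3 -m creep '[[0,0,0,0,255],[0,0,0,0,255],[0,0,0,0,255],[0,0,0,0,255],[0,0,0,0,255],[0,0,0,0,255],[0,0,0,0,255],[0,0,0,0,255],[0,0,0,0,255],[0,0,0,0,255],[0,0,0,0,255],[0,0,0,0,255]]'; python3 - <<'E'
from h import *
s=read_state();print(s["force"],s["wrist_torque"],s["opening"],s["tool_pos"])
im=snap("wrist","w8.png");snap("scene","s8.png");snap("top","t8.png")
E
```

```text
t: 14.8
tool_pos: [0.5131, 0.1103, 0.2629]
orientation: [-0.417, 3.113, 0.0]
force: [0.3, -0.3, -6.1]
opening: 0.0138
t: 15.8
tool_pos: [0.5129, 0.1103, 0.2623]
orientation: [-0.417, 3.114, 0.0]
force: [0.0, 0.0, -6.2]
opening: 0.0138
[ 0.03254365  0.04841657 -6.17903598] [0.0736193  0.01903872 0.02288668] 0.013846265450325936 [0.51285976 0.1102756  0.26225201]
```

View pics/w8.png

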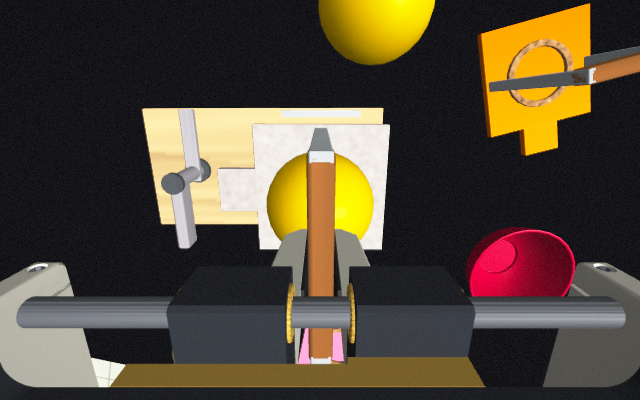

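View pics/s8.png

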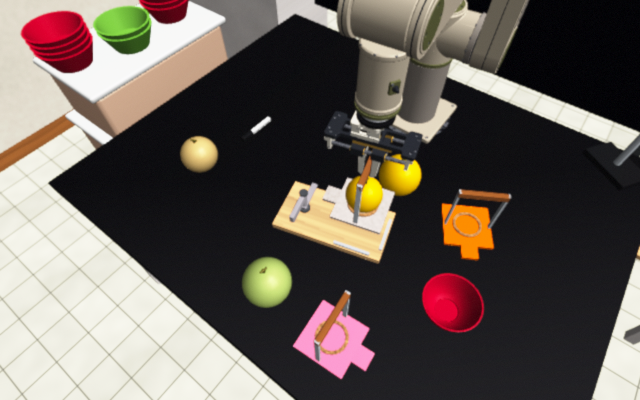

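The carrier is level about 100 mm up, the melon is seated at wrist (320,200), and the latch is open at wrist (188,180). I hold for the photograph, then hand in.

```bash
for i in 1; do python3 -m creep '[[0,0,0,0,255],[0,0,0,0,255],[0,0,0,0,255],[0,0,0,0,255],[0,0,0,0,255],[0,0,0,0,255],[0,0,0,0,255],[0,0,0,0,255],[0,0,0,0,255],[0,0,0,0,255],[0,0,0,0,255],[0,0,0,0,255]]'; done; python3 -m creep '[[0,0,0,0,255],[0,0,0,0,255],[0,0,0,0,255],[0,0,0,0,255],[0,0,0,0,255],[0,0,0,0,255],[0,0,0,0,255],[0,0,0,0,255],[0,0,0,0,255],[0,0,0,0,255],[0,0,0,0,255],[0,0,0,0,255]]'; python3 - <<'E'
from h import *
im=snap("wrist","w9.png").astype(int); o=cv2.imread("pics/w8.png")[:,:,::-1].astype(int)
print(abs(im-o).mean(), read_state()["force"], read_state()["wrist_torque"])
print(close_job())
E
```

```text
t: 16.95
tool_pos: [0.5128, 0.1103, 0.2622]
orientation: [0.417, -3.114, 0.0]
force: [0.4, 0.2, -6.0]
opening: 0.0136
t: 17.95
tool_pos: [0.5128, 0.1103, 0.2622]
orientation: [-0.417, 3.114, 0.0]
force: [-0.9, -0.7, -5.3]
opening: 0.0137
3.2140794270833335 [ 0.18986374 -0.79002988 -6.06844872] [0.0987987  0.0501372  0.02473245]
the job is handed in; nothing more can be done
None
```

The job is handed in. The latch is fully open and the carrier is held level with the melon seated, its base about 100 mm above the dock.

- **Latch:** I pinched the lever, swung it counter-clockwise until it met the stop (about 6 N of push), and let go. Later wrist and scene pictures show it square across the dock.
- **Lift:** I pinched the handle at its middle with 40 N by the time of the lift, and raised it straight up by 100 mm (TCP from 0.162 to 0.262 m).
- **Hold:** I held it still for about 3 s before handing in at roughly 18 s. The load was a steady 6 N, the wrist torque at most about 0.1 N m, and the pose did not change.
- **Last checks:** In the pictures taken in the air the carrier had not shifted or tipped between the jaws. The scene picture shows the other melons, the basket and the pen where they were. I did not view the very last wrist picture. I only compared it by pixel difference with the one about two seconds earlier, and the mean difference was 3.2 out of 255, which I took to be noise.
- **What disagreed:** The top camera once put the handle 8 mm from the wrist camera's estimate. I followed the wrist picture and corrected about 1.4 mm off centre before closing. A side force of about 4 N appeared on gripping, and a 0.5 mm shift removed it before the lift.

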